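Start and seat the threaded plug of a gas-drying canister

TASK

Take the aluminium plug from its black stand and close the threaded port on top of the gas-drying canister with it: rest it level on the thread, turn it backward (counter-clockwise from above) until it drops at the thread start, then screw it forward (clockwise) until its flange lies flush on the rim. Work gently, without forcing or cross-threading the plug, leave the other things where they are, and let go of the plug.

Things in the scene. Friction and masses are not known exactly. Their poses are not given: they have to be found in the camera images.
- plug: Loose aluminium screw plug, 71 mm tall, 0.14 to 0.24 kg, starting upright in the stand. Origin: centre of the nose's flat underside; z up along the screw axis, x along the grip bar. Nose tapered, 25 mm wide at the tip, 35.6 mm in diameter from 7 mm up; above it lugs, flange and grip bar (see the plug's points).
- plug_lugs (a point): On the plug's axis 12 mm above its origin, at the undersides of its three equal thread lugs. They stand 120 degrees apart, one along the plug's +x, each 6 mm wide, 4 mm thick, reaching 23 mm from the axis.
- plug_seat (a point): Centre of the underside of the plug's flange (64 mm diameter, 6 mm thick), 34 mm above the plug's origin. It coincides with the rim point when the plug is home.
- plug_grip (a point): Where to pinch the plug from above: on its axis 61 mm above its origin, in the flat grip bar, 46 mm long (along the plug's x), 14 mm thick (along its y), from 40 to 71 mm above the origin.
- canister: Fixed aluminium canister, 110 mm diameter (117 mm at the foot), shoulder at 72 mm, with an upright neck 62 mm outside diameter rising to 118 mm. Origin: centre of the underside; z up. Its yaw says nothing about where the thread starts lie.
- rim (a point): Centre of the neck's open mouth at the height of its flat rim, 118 mm above the table. The bore is 49 mm wide, 46 mm deep. A plug put in comes to rest with its lugs on the thread crests, flange 10 to 14 mm above the rim (or by luck falls straight in at a start). There a clockwise turn soon runs against a hard stop, which must not be forced.
- bore_floor (a point): On the bore's axis at its floor, 46 mm under the rim. About the last phase: once fallen at a start, the plug cannot turn further back; clockwise turning sinks it 4 mm per rad, by its weight and a light push, until the flange meets the rim after 60 to 80 degrees; some 17 degrees later the thread is tight. Contact forces summing to over 60 N are forcing it.
- thread (a point): On the bore's axis 22 mm under the rim, in a right-hand three-start steel thread, open inside to 39 mm. Starts 120 degrees apart at an unknown turn, each 17 degrees wide for the lugs. Counter-clockwise a plug climbs the crests for up to 105 degrees (perhaps first stepping 2.5 mm down, off a stop, not a start), then falls, if pressed lightly, to 4 to 6 mm above the rim.
- stand: Fixed black ring, 72 mm outside diameter, 55 mm inside, 36 mm high, in which the plug hangs by its flange. Origin: centre of the underside.
- bottle: Bystander: small amber glass jar, 48 mm diameter, 85 mm tall, upright. Origin: centre of the underside.
- boat: Bystander: white ceramic sample boat, open tray 85 x 24 x 16 mm. Origin: centre of the underside.
- wrench: Bystander: steel wrench 160 mm long lying flat along its x. Origin: under its middle.
Not all that is in view belongs to the job. Several things look just like the plug: the one meant starts farthest to the robot's left.

How it is judged:
By the outcome, as a careful person would: the job done as asked, in the order asked, and still so for the second after the job is handed in, with the robot touching nothing.
It also fails if it takes over 72 s, if anything falls off the work surface, if the arm or the gripper's body presses on something with over 40 N, if the wrist force passes 120 N, or if a joint passes its speed limit or range.

ROBOT

A 6-joint arm with a two-finger parallel gripper is mounted at the origin on the work surface. World frame = base frame: x ahead of the robot, y to its left, z up, the work surface at z = 0. Lengths are in m, angles in rad, forces in N, time in s.
With the tool pointing down it reaches from about 0.3 to 0.825 m from the base axis. Payload 5.4 kg.
Tool frame: the origin (TCP) lies at the very end of the fingers, on their centre line; the grasp point (between the pads) lies 19 mm behind it; z points along the fingers, y is the line along which they close (so a half turn about z gives the same grasp; the last joint's range is limited). The gripper opens to 92 mm and grips with 3 to 60 N. Pads are 20 mm wide; open, the fingers measure 128 mm over their backs; the gripper's body (75 mm by 189 mm) begins 69 mm behind the grasp point.
Start: joints at [-1.423, 0.158, 1.597, -0, 1.386, -0.21], TCP at [0.201, -0.539, 0.215] pointing down, gripper open.
Joint ranges: [-2.91, 2.91], [-0.94, 2.29], [0.18, 2.7], [-1.29, 4.43], [0.17, 2.64], [-3, 3]. Speed limits (rad/s): [2.57, 2.57, 3.14, 3.14, 3.14, 3.14].

INTERFACE

Orientations are given as a rotation vector (axis times angle).
In Python, from workcell import bot gives the robot as it stands. Calls block until the motion is done:
- bot.goto(position, orientation): joint-space move of the TCP to a pose.
- bot.line_to(position, rot=None, max_speed=0.15): straight line of the TCP; rot=None keeps the orientation; max_speed is the mean speed in m/s.
- bot.set_joints(angles): joint-space move.
- bot.set_gripper(opening, newtons=None): opening from 0.0 (shut) to 1.0 (fully open); newtons is the grip in N (None keeps the last); returns when the fingers have stopped.
- bot.hold(seconds).
- bot.inverse_kinematics(position, orientation): joint angles nearest the present ones, or None.
- bot.read_camera(name): name is "side" or "top"; returns a dict with "pixels" (400x640x3 uint8, blue, green, red), "fx", "fy", "cx", "cy" (pixels), "R" (3x3) and "t" (3): a world point X has camera coordinates R X + t. Camera axes: x right, y down, z forward; pixel columns grow to the right and rows downward; lengths in m; the calibration is good to about 2 mm. A picture is of the moment at which its call begins. There is no depth.
A pose or a line that the arm cannot do raises bot.MotionError and nothing moves.
- bot.job_done(): hands the job in; it is judged then, once.
Readings, each from a call of its own:
- bot.current_clock(): time.
- bot.current_joints(): joint angles.
- bot.current_joint_vel(): joint speeds.
- bot.current_effort(): joint torques, N m.
- bot.current_ee_pos(): TCP position.
- bot.current_tool_rot(): TCP orientation.
- bot.current_contact_force(): force on the tool from outside, world axes, zero at the start.
- bot.current_ft_torque(): the same for the moment, N m.
- bot.current_opening(): opening from 0.0 (shut) to 1.0 (fully open).
- bot.current_grip_force(): force on a finger pad.
Only numpy, scipy, OpenCV 4.12 (cv2) and the standard library are available. Lean on these libraries where they do the work, as an engineer would, in place of code of your own. Each camera call takes 0.05 s, during which the arm holds its last target. There are 200 camera calls.

## Working session

There is one attempt and no reset: what is moved stays moved. The work goes in short steps, each a Python script; the robot and the scene stay as the last script left them, time stands still between calls to the robot, and variables do not carry over. Pictures are saved under pics/ and viewed, at most 10 in all, crops included, and the job is handed in when it is done.

```bash
ls; mkdir -p pics
python3 - <<'E'
from workcell import bot
import cv2,numpy as np
for n in("top","side"):
    c=bot.read_camera(n); cv2.imwrite(f"pics/{n}0.png",c["pixels"])
    R=np.array(c["R"]);print(n,c["fx"],c["fy"],c["cx"],c["cy"],R.round(4).tolist(),(-R.T@c["t"]).round(3))
print(bot.current_tool_rot(),bot.current_clock(),bot.current_contact_force())
E
```

```text
pics
top 393.36570290721164 393.36570290721164 318.6531164430891 197.54374686761926 [[0.0895, -0.996, 0.0039], [-0.9725, -0.0883, -0.2157], [0.2152, 0.0155, -0.9765]] [ 0.376 -0.092  1.001]
side 460.34693999052945 460.34693999052945 319.4863626165962 188.01838862485167 [[0.8888, -0.4583, 0.0062], [-0.3356, -0.6599, -0.6722], [0.3122, 0.5953, -0.7403]] [ 0.292 -0.612  0.756]
[-3.08978345e+00 -5.58713653e-01 -6.16043268e-05] 0.1 [-0.66566532 -1.06388149  0.53381346]
```

View pics/top0.png

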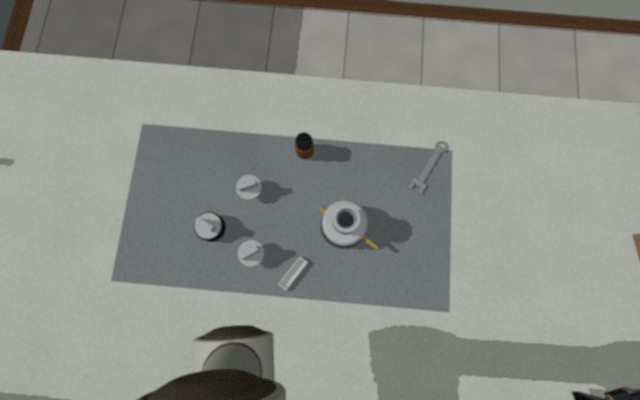

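View pics/side0.png

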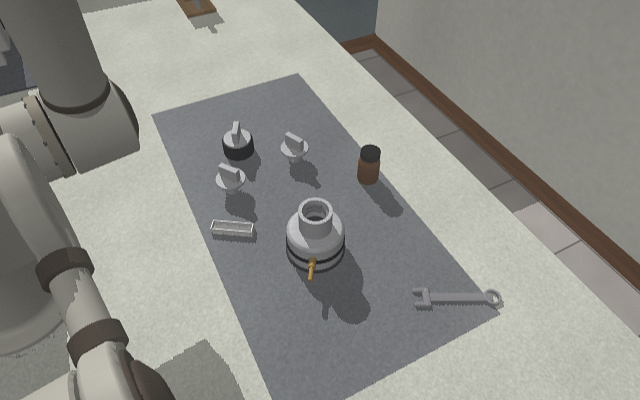

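The plug hangs in the black stand at top (209,226) and side (238,145). The canister neck is at top (346,217) and side (316,212). Two decoys stand at top (248,187) and (250,253). Next I'll zoom in.

Run:
```python
import cv2,numpy as np
t=cv2.imread("pics/top0.png");s=cv2.imread("pics/side0.png")
def c(i,u,v,):
    o=cv2.resize(i[v-30:v+30,u-40:u+40],(400,300),interpolation=cv2.INTER_CUBIC)
    for k in range(0,80,10):cv2.putText(o,str(u-40+k),(k*5,8),0,.3,(0,0,255));cv2.line(o,(k*5,10),(k*5,14),(0,0,255))
    for k in range(0,60,10):cv2.putText(o,str(v-30+k),(0,k*5+4),0,.3,(0,0,255))
    return o
cv2.imwrite("pics/crop1.png",np.vstack([np.hstack([c(t,209,224),c(s,238,140)]),np.hstack([c(t,345,218),c(s,316,218)])]))
```

```text
(no output)
```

View pics/crop1.png

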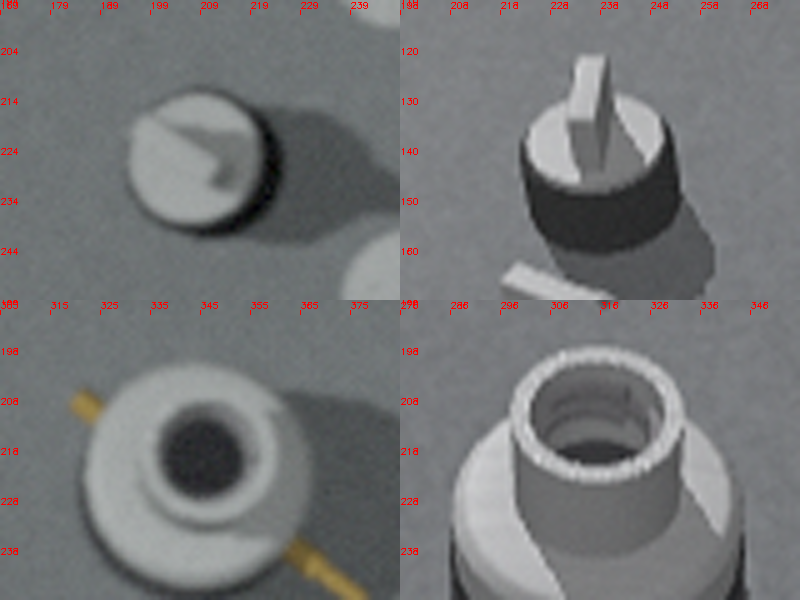

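```bash
cat > fit.py <<'E'
import cv2,numpy as np
from scipy.optimize import minimize
from scipy.ndimage import map_coordinates
def proj(c,X): 
    p=X@np.array(c["R"]).T+c["t"]; return np.c_[c["fx"]*p[:,0]/p[:,2]+c["cx"],c["fy"]*p[:,1]/p[:,2]+c["cy"]]
def grad(c):
    g=cv2.GaussianBlur(cv2.cvtColor(c["pixels"],cv2.COLOR_BGR2GRAY).astype(np.float32),(0,0),1.0)
    return np.hypot(cv2.Sobel(g,5,1,0),cv2.Sobel(g,5,0,1))
def circle(r,z):
    a=np.linspace(0,2*np.pi,120); return np.c_[r*np.cos(a),r*np.sin(a),0*a+z]
def bar(z,l=.046,w=.014):
    s=np.linspace(-.5,.5,40);o=np.ones(40)*.5
    q=np.vstack([np.c_[s*l,o*w],np.c_[s*l,-o*w],np.c_[o*l,s*w],np.c_[-o*l,s*w]]);return np.c_[q,0*q[:,0]+z]
def place(M,p):
    c,s=np.cos(p[2]),np.sin(p[2]);return M@np.array([[c,s,0],[-s,c,0],[0,0,1]])+[p[0],p[1],0]
def fit(cams,M,seeds,yaw=False,rng=.008):
    G=[grad(c) for c in cams]
    def f(p): return -np.mean([map_coordinates(g,proj(c,place(M,p)).T[::-1],order=1).mean() for c,g in zip(cams,G)])
    d=np.arange(-rng,rng+1e-6,.002)
    yaws=np.arange(0,np.pi,.1) if yaw else [0]
    b=min(([seeds[0]+i,seeds[1]+j,y] for i in d for j in d for y in yaws),key=f)
    r=minimize(f,b,method="Nelder-Mead",options=dict(initial_simplex=np.array([b]*4)+np.vstack([np.zeros(3),np.diag([.001,.001,.05])])))
    return r.x.round(4),round(r.fun,1)
def ray(c,u,v,z):
    R=np.array(c["R"]);o=-R.T@c["t"];d=R.T@[(u-c["cx"])/c["fx"],(v-c["cy"])/c["fy"],1];return (o+d*(z-o[2])/d[2])[:2]
E
python3 - <<'E'
from workcell import bot
from fit import *
C=[bot.read_camera(n) for n in("top","side")]
print("rays",ray(C[0],208.2,225.8,.042),ray(C[1],237.1,138.2,.042),"rim",ray(C[1],315.5,210.8,.118),ray(C[0],347,219,.118))
s=ray(C[1],237.1,138.2,.042);q=ray(C[1],315.5,210.8,.118)
rim=np.vstack([circle(.031,.118),circle(.0245,.118)])
pl=np.vstack([circle(.032,.042),bar(.073)])
for cc in(C,C[:1],C[1:]):
    print("plug",fit(cc,pl,s,True),"circ",fit(cc,circle(.032,.042),s),"rim",fit(cc,rim,q))
E
```

```text
rays [0.49245489 0.18651185] [0.49381353 0.18745026] rim [ 0.52891036 -0.14464929] [ 0.52709016 -0.14709596]
plug (array([0.4929, 0.1894, 1.1204]), np.float64(-140.1)) circ (array([0.4932, 0.1883, 0.0605]), np.float64(-178.4)) rim (array([ 0.5289, -0.1431,  0.0413]), np.float64(-134.3))
plug (array([0.4934, 0.1881, 1.041 ]), np.float64(-111.8)) circ (array([0.4935, 0.1876, 0.054 ]), np.float64(-165.7)) rim (array([ 0.5311, -0.1522,  0.0226]), np.float64(-96.0))
plug (array([0.4929, 0.1902, 1.1129]), np.float64(-172.1)) circ (array([0.4932, 0.1893, 0.0224]), np.float64(-195.0)) rim (array([ 0.5287, -0.1427,  0.0026]), np.float64(-186.3))
```

Run:
```python
from workcell import bot
from fit import *
T,S=C=[bot.read_camera(n) for n in("top","side")]
q=[.529,-.145]
for nm,M in(("outer",circle(.031,.118)),("bore",circle(.0245,.118)),("shoulder",circle(.055,.072)),("foot",circle(.0585,.0))):
    print(nm,*[fit(cc,M,q,rng=.006) for cc in(C,C[:1],C[1:])])
o=[]
for c,(u,v) in((T,(345,218)),(S,(316,218))):
    i=cv2.resize(c["pixels"][v-30:v+30,u-30:u+30],(400,400),interpolation=cv2.INTER_CUBIC);f=400/60
    for p,col in(((.529,-.145,0),(0,0,255)),):
        for M in(circle(.031,.118),circle(.0245,.118)):
            x=(proj(c,place(M,p))-[u-30-.0+.0,v-30]+.5)*f-.5
            cv2.polylines(i,[x.astype(int)],True,col)
    o.append(i)
cv2.imwrite("pics/ov.png",np.hstack(o))
```

```text
outer (array([ 0.5374, -0.1452, -0.2799]), np.float64(-102.0)) (array([ 0.5363, -0.1519, -0.0267]), np.float64(-100.7)) (array([ 0.5287, -0.1425,  0.0101]), np.float64(-153.9))
bore (array([ 0.5292, -0.1431,  0.0282]), np.float64(-171.9)) (array([ 0.5306, -0.1446,  0.013 ]), np.float64(-137.2)) (array([ 0.5288, -0.1428,  0.0417]), np.float64(-218.7))
shoulder (array([ 0.5278, -0.1457,  0.0552]), np.float64(-92.5)) (array([ 0.5272, -0.1442, -0.004 ]), np.float64(-112.1)) (array([ 0.5276, -0.1478, -0.0906]), np.float64(-84.7))
foot (array([ 0.5338, -0.1345,  0.0723]), np.float64(-84.2)) (array([ 0.5382, -0.1481, -0.1039]), np.float64(-120.0)) (array([ 0.5296, -0.1416,  0.0217]), np.float64(-91.7))
```

View pics/ov.png

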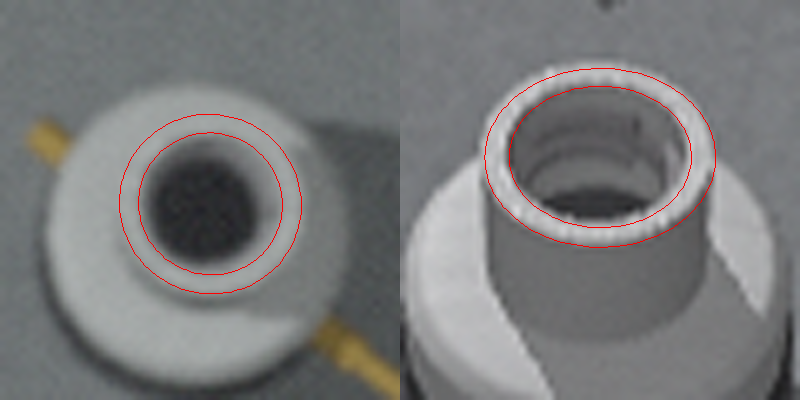

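The side view shows the real rim about 1 to 2 mm toward +y from my red overlay; the top view roughly agrees. I estimate the rim at about (0.529,-0.1436) and will grasp now.

```bash
cat > h.py <<'E'
from workcell import bot
import numpy as np
from scipy.spatial.transform import Rotation as Ro
def down(th): # tool x at world angle th, z down
    return Ro.from_matrix(np.array([[np.cos(th),np.sin(th),0],[np.sin(th),-np.cos(th),0],[0,0,-1]])).as_rotvec()
def yaw():
    m=Ro.from_rotvec(bot.current_tool_rot()).as_matrix();return np.arctan2(m[1,0],m[0,0])
def st(s=""):
    print(s,"t%.2f"%bot.current_clock(),"p",np.round(bot.current_ee_pos(),4),"yaw%.3f"%yaw(),"F",np.round(bot.current_contact_force(),1),"M",np.round(bot.current_ft_torque(),2),"op%.3f"%bot.current_opening(),"g%.1f"%bot.current_grip_force(),"j6 %.2f"%bot.current_joints()[5],flush=True)
E
python3 - <<'E'
from h import *
x,y,th=.4933,.1885,1.10
bot.set_gripper(.55,15)
bot.goto([x,y,.13],down(th));st("hover")
bot.line_to([x,y,.0455],max_speed=.08);st("low")
bot.set_gripper(0.0,15);st("closed")
bot.line_to([x,y,.075],max_speed=.05);st("lifted")
E
```

```text
hover t3.83 p [0.4937 0.1879 0.1301] yaw1.099 F [-0.6 -0.7  0.3] M [-0.   -0.04  0.04] op0.549 g0.0 j6 0.61
low t5.03 p [0.4939 0.1886 0.0462] yaw1.100 F [-0.7 -0.1  0.9] M [-0.   -0.05  0.03] op0.547 g0.0 j6 0.61
closed t5.67 p [0.4934 0.1885 0.0456] yaw1.100 F [0.2 0.2 0.2] M [-0.14 -0.05  0.05] op0.148 g15.0 j6 0.61
lifted t6.42 p [0.4931 0.1885 0.0749] yaw1.100 F [ 0.1 -0.1 -2.5] M [-0.04 -0.01 -0.03] op0.148 g15.0 j6 0.61
```

Run:
```python
from h import *; from fit import *
bot.set_gripper(0.0,30)
bot.line_to([.4933,.1885,.20],max_speed=.15)
bot.goto([.5293,-.1436,.20],down(1.10));
bot.line_to([.5293,-.1436,.175],max_speed=.1);bot.hold(.4);st("hover")
p=bot.current_ee_pos();o=p[2]-.0435
out=[]
for n in("top","side"):
    c=bot.read_camera(n)
    for z,r in((o+.034,.032),(o+.04,.032)):print(n,fit([c],circle(r,z),p[:2],rng=.004))
    u,v=proj(c,np.array([[p[0],p[1],.13]]))[0].astype(int)
    i=cv2.resize(c["pixels"][v-45:v+45,u-40:u+40],(400,450),interpolation=cv2.INTER_CUBIC)
    for M in(circle(.032,o+.034),circle(.0125,o),circle(.0245,.118)):
        x=(proj(c,place(M,(p[0],p[1],0)))-[u-40,v-45]+.5)*5-.5
        cv2.polylines(i,[x.astype(int)],True,(0,0,255))
    out.append(i)
cv2.imwrite("pics/hov.png",np.hstack(out))
```

```text
hover t9.68 p [ 0.5295 -0.1437  0.1754] yaw1.100 F [ 0.4  1.1 -1.4] M [-0.04 -0.02  0.03] op0.150 g30.0 j6 -0.01
top (array([ 0.5354, -0.143 ,  0.0391]), np.float64(-92.6))
top (array([ 0.5345, -0.1427,  0.0375]), np.float64(-92.5))
side (array([ 0.5315, -0.1357,  0.0282]), np.float64(-117.4))
side (array([ 0.5291, -0.1406,  0.0119]), np.float64(-115.0))
```

View pics/hov.png

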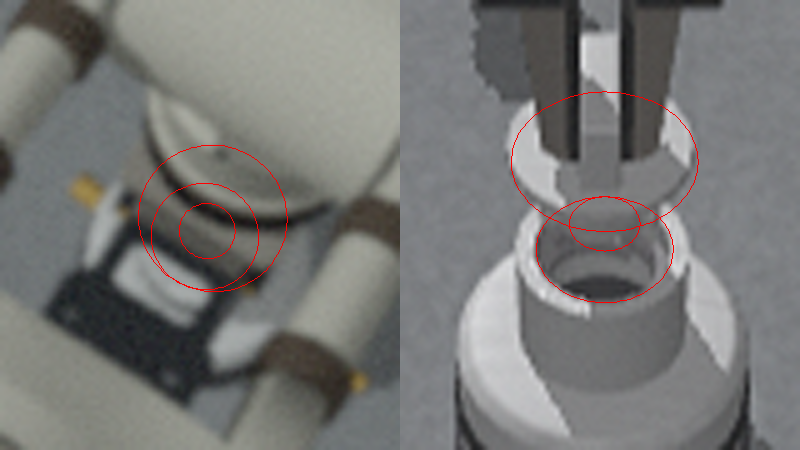

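The side view shows the plug's flange and the bore offset equally, about 0.7 px left of the overlays. The plug is therefore centred to about 1 mm, and I'll lower it with force feedback.

Run:
```python
from h import *
x,y=.5296,-.1434
bot.line_to([x,y,.153],max_speed=.06);bot.hold(.1)
F0=np.array(bot.current_contact_force());st("pre")
z=.153
while z>.132:
    z-=.001 if z>.1425 else .0005
    bot.line_to([x,y,z],max_speed=.03)
    F=np.array(bot.current_contact_force())-F0
    if np.linalg.norm(F)>3: bot.hold(.1);F=np.array(bot.current_contact_force())-F0
    if F[2]>3 or np.hypot(*F[:2])>5: break
print(z,F0,F);st("stop")
```

```text
pre t10.40 p [ 0.5298 -0.1435  0.1532] yaw1.100 F [ 0.2 -0.5 -1.8] M [-0.06 -0.03 -0.03] op0.147 g30.0 j6 -0.01
0.146 [ 0.16470275 -0.50290757 -1.79969194] [-1.53921714 -4.81691767  1.23289106]
stop t12.45 p [ 0.5294 -0.144   0.1459] yaw1.100 F [-1.4 -5.3 -0.6] M [-1.19  0.21 -0.01] op0.151 g30.0 j6 -0.01
```

```bash
cat >> h.py <<'E'
F0=np.array([.16,-.5,-1.8])
def force(n=3):
    f=[]
    for _ in range(n): bot.hold(.02);f.append(bot.current_contact_force())
    return np.mean(f,0)-F0
def centre(x,y,z,lim=1.5,k=.00015,n=4,rot=None):
    for _ in range(n):
        F=force()
        if np.hypot(F[0],F[1])<lim:break
        d=np.clip(k*F[:2],-.0006,.0006);x+=d[0];y+=d[1]
        bot.line_to([x,y,z],rot,max_speed=.03)
    return x,y
E
python3 - <<'E'
from h import *
x,y,z=.5295,-.1440,.146
bot.line_to([x,y,z],max_speed=.03)
x,y=centre(x,y,z);print(x,y,force());st()
while z>.134:
    z-=.0007
    bot.line_to([x,y,z],max_speed=.03)
    x,y=centre(x,y,z,2.5,n=2)
    F=force(2)
    if F[2]>2.5 or np.hypot(*F[:2])>8: break
print(x,y,z,F);st("stop")
E
```

```text
0.5291923231215334 -0.14483864306021663 [-0.01820298 -0.08420564 -0.1667661 ]
 t13.40 p [ 0.5291 -0.1444  0.1458] yaw1.100 F [ 0.4  0.1 -1.9] M [-0.16 -0.01  0.02] op0.150 g30.0 j6 -0.02
0.5291923231215334 -0.14483864306021663 0.13829999999999992 [-0.72874131  0.48463047  3.12189422]
stop t17.07 p [ 0.5293 -0.1449  0.1387] yaw1.100 F [-0.4  0.3  1.5] M [ 0.1   0.12 -0.01] op0.149 g30.0 j6 -0.02
```

```bash
cat > turn.py <<'E'
from h import *
import sys
def turn(x,y,z,th,thmax,step=np.radians(4),tgt=3.5,tmax=20):
    t0=bot.current_clock();mode="max"
    while th<thmax and bot.current_clock()-t0<tmax:
        th+=step; bot.line_to([x,y,z],down(th),max_speed=.05)
        for _ in range(12):
            F=force(2)
            if F[2]>1.5:break
            z-=.0007; bot.line_to([x,y,z],max_speed=.03)
        z+=np.clip((F[2]-tgt)*.00008,-.0005,.0005)
        x,y=centre(x,y,z,3,n=1,k=.0001)
        a=bot.current_ee_pos()[2];M=bot.current_ft_torque()[2]
        print("th%.1f zc%.4f z%.4f F%s Mz%.2f t%.2f"%(np.degrees(th),z,a,F.round(1),M,bot.current_clock()),flush=True)
        if a<.1345: mode="fell";break
        if abs(M)>.35 or np.linalg.norm(F)>15: mode="stuck";break
    print(mode,x,y,z,th);st()
    return x,y,z,th
E
python3 - <<'E'
from turn import *
turn(.5292,-.1448,.1383,1.10,1.10+np.radians(112))
E
```

```text
th67.0 zc0.1383 z0.1388 F[-1.  -0.6  3.5] Mz0.03 t17.40
th71.0 zc0.1385 z0.1390 F[-0.8 -1.1  6.3] Mz0.03 t17.73
th75.0 zc0.1389 z0.1391 F[ 0.3 -1.1  7.8] Mz0.03 t18.07
th79.0 zc0.1392 z0.1393 F[ 0.6 -1.3  7.2] Mz0.07 t18.40
th83.0 zc0.1394 z0.1395 F[ 0.9 -1.6  6.4] Mz0.04 t18.73
th87.0 zc0.1397 z0.1397 F[ 1.  -1.1  6.6] Mz0.02 t19.07
th91.0 zc0.1399 z0.1399 F[ 1.4 -1.5  6.9] Mz0.03 t19.40
th95.0 zc0.1401 z0.1401 F[ 2.2 -1.5  6.2] Mz0.01 t19.73
th99.0 zc0.1404 z0.1402 F[ 2.4 -1.2  6.9] Mz0.01 t20.07
th103.0 zc0.1407 z0.1404 F[ 1.9 -1.8  6.9] Mz-0.02 t20.40
th107.0 zc0.1409 z0.1407 F[ 2.  -0.3  6.3] Mz-0.01 t20.73
th111.0 zc0.1411 z0.1408 F[ 2.7 -1.4  6.4] Mz0.01 t21.07
th115.0 zc0.1412 z0.1410 F[ 3.  -0.6  4.6] Mz-0.00 t21.65
th119.0 zc0.1414 z0.1412 F[ 2.1 -1.   5.8] Mz-0.03 t21.98
th123.0 zc0.1415 z0.1412 F[2.5 0.1 4.7] Mz-0.03 t22.32
th127.0 zc0.1414 z0.1412 F[ 2.2 -0.7  2.7] Mz0.01 t22.65
th131.0 zc0.1413 z0.1411 F[ 2.5 -0.6  1.8] Mz-0.09 t22.98
th135.0 zc0.1326 z0.1329 F[ 0.7  0.2 -0.1] Mz0.06 t26.68
fell 0.5294893721218459 -0.14491383729969748 0.13262151239331893 2.356637061435919
 t26.68 p [ 0.5294 -0.1449  0.1329] yaw2.357 F [ 0.7 -0.5 -1.9] M [-0.1  -0.27  0.06] op0.155 g30.0 j6 -1.27
```

Run:
```python
from turn import *
x,y,z,th=.5295,-.1449,.1326,2.3566
for _ in range(8):
    F=force(2)
    if F[2]>2:break
    z-=.0004;bot.line_to([x,y,z],max_speed=.03)
st("bottom");th0=th
for i in range(24):
    d=np.radians(4);th-=d;z-=.004*d
    bot.line_to([x,y,z],down(th),max_speed=.05)
    F=force(2);z+=np.clip((F[2]-3.5)*.00006,-.0004,.0004)
    x,y=centre(x,y,z,3,n=1,k=.0001)
    a=bot.current_ee_pos()[2];M=bot.current_ft_torque()[2]
    print("d%.1f zc%.4f z%.4f F%s Mz%.2f t%.2f"%(np.degrees(th-th0),z,a,F.round(1),M,bot.current_clock()),flush=True)
    if abs(M)>.3 or np.linalg.norm(F)>15 :print("stop");break
print(x,y,z,th);st()
```

```text
bottom t27.28 p [ 0.5296 -0.145   0.1323] yaw2.357 F [-2.3 -0.7  4.1] M [0.03 0.17 0.03] op0.148 g30.0 j6 -1.27
d-4.0 zc0.1318 z0.1319 F[-1.4  1.4  7.5] Mz0.02 t27.62
d-8.0 zc0.1317 z0.1316 F[-0.4  1.6  6.4] Mz-0.01 t27.95
d-12.0 zc0.1315 z0.1314 F[-0.5  1.4  5. ] Mz-0.01 t28.28
d-16.0 zc0.1312 z0.1311 F[0.6 1.3 4.5] Mz-0.06 t28.62
d-20.0 zc0.1310 z0.1309 F[-0.4  1.7  4.3] Mz-0.04 t28.95
d-24.0 zc0.1308 z0.1306 F[-0.2  1.3  4.3] Mz-0.03 t29.28
d-28.0 zc0.1305 z0.1303 F[-0.2  0.3  3.6] Mz-0.01 t29.62
d-32.0 zc0.1302 z0.1301 F[-0.7  1.   2.6] Mz0.04 t29.95
d-36.0 zc0.1298 z0.1298 F[-0.2  1.1  2.5] Mz0.00 t30.28
d-40.0 zc0.1295 z0.1295 F[0.2 1.2 2.6] Mz0.05 t30.62
d-44.0 zc0.1291 z0.1292 F[0.4 1.3 2.1] Mz-0.01 t30.95
d-48.0 zc0.1288 z0.1289 F[-0.2  1.4  3. ] Mz0.02 t31.28
d-52.0 zc0.1286 z0.1287 F[0.5 0.3 3.7] Mz0.00 t31.62
d-56.0 zc0.1283 z0.1284 F[1.1 1.8 3.4] Mz0.08 t31.95
d-60.0 zc0.1280 z0.1281 F[0.6 1.4 3.8] Mz0.02 t32.28
d-64.0 zc0.1277 z0.1278 F[0.5 1.4 3.4] Mz0.01 t32.62
d-68.0 zc0.1275 z0.1276 F[0.2 0.6 4. ] Mz-0.07 t32.95
d-72.0 zc0.1274 z0.1276 F[-0.4  0.8  7. ] Mz-0.15 t33.28
d-76.0 zc0.1273 z0.1276 F[-0.4  0.3  7. ] Mz-0.17 t33.62
d-80.0 zc0.1273 z0.1276 F[-0.6  0.3  7.8] Mz-0.11 t33.95
d-84.0 zc0.1273 z0.1276 F[-0.9 -0.4  7.5] Mz0.23 t34.28
d-88.0 zc0.1273 z0.1276 F[-2.   0.5  7.7] Mz0.69 t34.62
stop
0.5295 -0.1449 0.12725175552875853 0.820710258244988
 t34.62 p [ 0.5294 -0.1453  0.1276] yaw0.825 F [-1.3  0.2  5.8] M [-0.05  0.21  0.69] op0.153 g30.6 j6 0.26
```

Run:
```python
from h import *; from fit import *
bot.line_to([.5294,-.1451,.1277],down(.8207+.02),max_speed=.03);st("relax")
bot.set_gripper(.5);st("open")
bot.line_to([.5294,-.1451,.20],max_speed=.06)
bot.goto([.40,.05,.30],down(.82));bot.hold(.2);st("away")
out=[]
for n in("top","side"):
    c=bot.read_camera(n);cv2.imwrite(f"pics/{n}1.png",c["pixels"])
    u,v=proj(c,np.array([[.5294,-.1451,.12]]))[0].astype(int)
    out.append(cv2.resize(c["pixels"][max(v-50,0):v+50,u-40:u+40],(400,500),interpolation=cv2.INTER_CUBIC))
cv2.imwrite("pics/fin.png",np.hstack(out))
```

```text
relax t34.87 p [ 0.5294 -0.1453  0.1276] yaw0.842 F [ 1.3 -0.8  2.5] M [-0.19 -0.2   0.49] op0.156 g30.2 j6 0.24
open t35.50 p [ 0.5294 -0.1451  0.1277] yaw0.841 F [-0.6 -0.4 -0.4] M [ 0.06 -0.   -0.01] op0.499 g0.0 j6 0.24
away t38.06 p [0.4002 0.0493 0.2993] yaw0.819 F [-0.7 -1.1  0.4] M [ 0.01 -0.03  0.02] op0.503 g0.0 j6 0.57
```

View pics/fin.png

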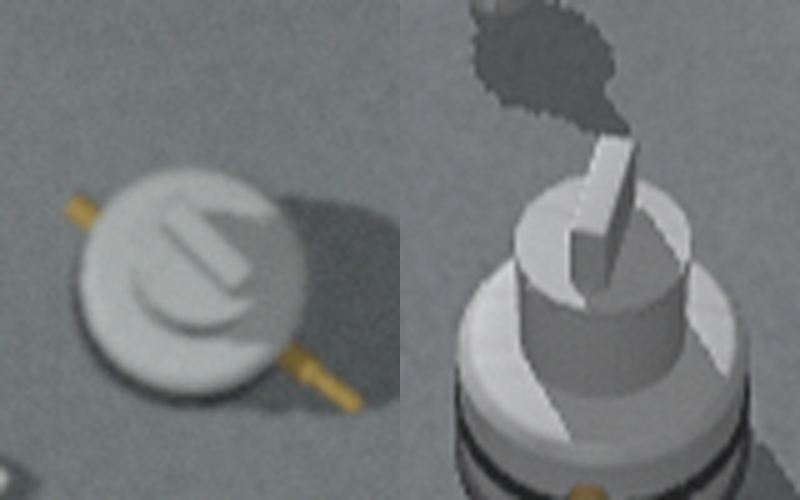

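The plug's flange lies level and flush on the rim, with no gap in the side view (crop about (600,250)). The gripper is clear of it.

```bash
python3 -c "
from workcell import bot
print(bot.job_done())"
```

```text
the job is handed in; nothing more can be done
None
```

The plug is screwed into the canister with its flange flush on the rim, the gripper has let go and moved clear, and the job was handed in after about 38 s; the judge returned no verdict.

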